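Load the pastry rollers onto the pantry rod and cap it

ROBOT

A 6-joint arm with a two-finger parallel gripper is mounted at the origin on the work surface. World frame = base frame: x ahead of the robot, y to its left, z up, the work surface at z = 0. Lengths are in m, angles in degrees, forces in N, time in s.
With the tool pointing down it reaches from about 0.4 to 0.825 m from the base axis. Payload 7 kg.
Tool frame: the origin (TCP) lies at the very end of the fingers, on their centre line; the grasp point (between the pads) lies 19 mm behind it; x points along the fingers, z is the direction in which the jaws open and shut, and the axes are right-handed (so a half turn about x gives the same grasp; the last joint's range is limited). The gripper opens to 88 mm and grips with 3 to 60 N. Pads are 19 mm wide; open, the fingers measure 130 mm over their backs; the gripper's body (78 mm by 193 mm) begins 47 mm behind the grasp point.
Start: joints at [82.225, 20.546, 0.682, 0, -70.136, -16.507], TCP at [0.278, 0.615, 0.227] pointing down, gripper open.
Joint ranges: [-176.03, 176.03], [-82.01, 121.73], [-58.28, 71.71], [-173.87, 95.51], [-174.79, -0.11], [-173.66, 173.66]. Speed limits (degrees/s): [136.94, 136.94, 172.46, 180, 180, 180].

INTERFACE

Orientations are given as [roll, pitch, yaw] about the fixed x, y, z axes, in that order (R = Rz(yaw) Ry(pitch) Rx(roll)).
In Python, from plant import * gives the robot as it stands.
- The arm moves only by the tool arm_command, never from a script. Its argument "commands" is one flat list of numbers, 5 for each row, row after row: the shift along the tool's x, y, z in mm, then the turn about the tool's x in degrees, then the opening in per cent of the stroke, from 0 (shut) to 100 (fully open). A call has 1 to 5 rows; each row shifts and turns the pose as measured when the row begins, along the tool's axes as they then stand; what a row does not reach is not made up. A row lasts 1/8 s, in which the tool goes at most 62.5 mm and 10.7 degrees, less where a joint would pass 70% of its speed; a pose out of reach is approached as far as the arm can. A call is refused whole if a number of a shift passes 62.5 or a number of a turn 10.7, either way. A call with a gripper value outside its range is refused whole. The fingers move at their own pace and stop on an object; the grip force is fixed at half the most. Time passes only in rows, so rows that do not move let the fingers close. It gives the time, the measured TCP pose, the force and the opening at its end, in the units of the state.
- get_obs(): the state, without advancing time (a new reading comes with each control period).
- snapshot(name): name is "scene" or "top" or "wrist"; returns a dict with "frame" (384x512x3 uint8, blue, green, red), "fov_y" (degrees; the focal length in pixels is half the picture's height over the tangent of half this angle, whatever the lens; pixels are square), "cx", "cy" (the principal point, pixels), "dist" ([k1, k2, p1, p2, k3] as OpenCV has them; the pictures are not rectified), "world_to_cam" (4x4, takes a point from world to camera coordinates). Camera axes: x right, y up, looking along -z (the intrinsics and any distortion apply to the point x, -y, -z); pixel columns grow to the right and rows downward; lengths in m; the calibration is good to about 2 mm. A picture is of the moment at which its call begins. There is no depth.
- close_job(): hands the job in, once; it reports no verdict.
The state is a dict: "clock": time; "joint_pos": joint angles; "qvel": joint speeds; "tau": joint torques, N m; "tool_pos": TCP position; "orientation": TCP orientation; "force": force on the tool from outside, world axes, zero at the start; "moment": the same for the moment, N m; "opening": finger opening in m.
Only numpy, scipy, OpenCV 4.12 (cv2) and the standard library are available. Lean on these libraries where they do the work, as an engineer would, in place of code of your own. Each camera call takes 0.05 s, during which the arm holds its last target. There are 200 camera calls.

TASK

Put the pastry rollers on their rod: lift the dark walnut roller straight up out of the rack, keeping it level, thread it onto the horizontal steel rod and slide it back to the upright plate, then do the same with the pale beech roller so that it sits against the walnut one. Then fit the red end cap fully home on the rod's end and let go. Leave the white roller in the rack, and do not shift the rack or disturb the jar, mug and scoop.

Things in the scene. Friction and masses are not known exactly. Their poses are not given: they have to be found in the camera images.
- rod_root (a point): Where a fixed level steel rod, 16 mm in diameter, leaves its upright bracket plate; on the rod's axis, 130 mm above the table. The rod runs 150 mm along this frame's -y; z is up. Plate: on the +y side, 60 mm wide, top 20 mm above the axis. Foot on the table: 60 mm wide, 12 mm thick, from y = -80 to +30 mm. Place and yaw vary.
- rod_tip (a point): Free end of the rod, on its axis, 150 mm from the root; the last 7 mm taper to 8 mm in diameter. Axes as for the root: +y points along the rod to the plate.
- walnut_centre (a point): Dark brown walnut pastry roller: cylinder 60 mm in diameter, 50 mm long, about 100 g, with a 24 mm hole right through along its axis. Site at its centre; y = its axis (ends alike, may be rolled about it). Starts in any one of the rack's three pockets, axis level along the rack's y, centre 40 mm above the table. Grip across the diameter.  Goes first: against the plate, centre 25 mm from the root.
- beech_centre (a point): Pale beech pastry roller: cylinder 60 mm in diameter, 50 mm long, about 90 g, with a 24 mm hole right through along its axis. Site at its centre; y = its axis (ends alike, may be rolled about it). Starts in any one of the rack's three pockets, axis level along the rack's y, centre 40 mm above the table. Grip across the diameter.  Goes second: against the walnut one, centre 75 mm from the root.
- spare_centre (a point): White ceramic roller of the same size, about 220 g, in another pocket of the rack: leave it there. Site at its centre.
- cap_centre (a point): Red plastic end cap, a block 50 x 60 x 50 mm (x, y, z), about 110 g, lying flat on the table; point at its centre, 25 mm up. A round socket, 20 mm in diameter, 40 mm deep, opens in the middle of its +y face; the -y face is closed, with a white disc. Grip it across x. Starts turned up to 0.5 rad from the world's axes.
- cap_mouth (a point): Centre of the cap's socket mouth, on its +y face, 30 mm from the cap's centre. Fully home, the rod's tip touches the socket's bottom: the mouth is then 110 mm from the rod's root (the two rollers keep 10 mm of play), the cap's centre 140 mm.
- rack_floor (a point): Green plastic rack, loose, 0.9 kg; point mid-base, on its upper face. Base 75 x 192 x 10 mm; three pockets 56 mm wide at y = -62, 0, +62 mm between dividers 6 mm thick, 50 mm wide in x, tops 62 mm above the table. Two strips along y at x = +-22 mm, 5 mm high, stop rolling; above them the pockets are open on both x sides for fingers.
- jar: Closed glass jar with a steel cap, 72 mm in diameter, 120 mm high; origin at the centre of its underside. Leave alone.
- mug: Blue enamel mug, 80 mm in diameter, 85 mm high; origin at the centre of its underside. Leave alone.
- scoop: Aluminium scoop lying on the table: a 55 x 85 x 35 mm trough, open on top and at the front, with a 78 mm handle towards its -x; origin under the middle of its trough. Leave alone.
Mind the look-alikes: they are no part of the job. Leave any blue look-alike of the part that bears walnut_centre alone.

How it is judged (in metres and radians):
On the way, in this order (a step that is already met when the one before it is completed fails the run):
1. the walnut roller is lifted clear of the rack (z of walnut_centre in the frame of rack_floor above 0.085 m), for 0.05 s.
2. the walnut roller is on the rod, slid back near the plate (x of walnut_centre in the frame of rod_root between -0.012 and 0.012 m and z of walnut_centre in the frame of rod_root between -0.012 and 0.01 m and y of walnut_centre in the frame of rod_root between -0.06 and -0.015 m), for 0.2 s.
3. the beech roller is lifted clear of the rack (z of beech_centre in the frame of rack_floor above 0.085 m), for 0.05 s.
4. the beech roller is on the rod, in front of the walnut one (x of beech_centre in the frame of rod_root between -0.012 and 0.012 m and z of beech_centre in the frame of rod_root between -0.012 and 0.01 m and y of beech_centre in the frame of rod_root between -0.11 and -0.065 m), for 0.2 s.
At the end, for the whole second after the job is handed in: Walnut roller on the rod, centre 15 to 48 mm from the plate; beech roller next, 65 to 98 mm; both within 12 mm of the axis. Cap on the end, tip at least 30 of 40 mm inside, in line within 0.25 rad. White roller still in the rack (x of walnut_centre in the frame of rod_root between -0.012 and 0.012 m and z of walnut_centre in the frame of rod_root between -0.012 and 0.01 m and y of walnut_centre in the frame of rod_root between -0.048 and -0.015 m and x of beech_centre in the frame of rod_root between -0.012 and 0.012 m and z of beech_centre in the frame of rod_root between -0.012 and 0.01 m and y of beech_centre in the frame of rod_root between -0.098 and -0.065 m and y of cap_mouth in the frame of rod_tip above 0.03 m and distance between cap_mouth and rod_tip below 0.046 m and angle between the y axis of cap_mouth and the y axis of rod_tip, either way round below 0.25 rad and height (world z) of spare_centre below 0.05 m); the robot touches nothing.
It fails at once if a wooden roller is tipped more than about 25 degrees out of level (angle between any of walnut_centre, beech_centre's own y axis and vertical below 1.13 rad or angle between any of walnut_centre, beech_centre's own y axis and vertical above 2.01 rad).
It fails at once if the rack is dragged more than 20 mm or rocked (a roller not lifted straight up) (distance of rack_floor from where it was at the start of the episode above 0.02 m or angle between rack_floor's own z axis and vertical above 0.15 rad).
It fails at once if the spare white roller leaves its pocket (distance of spare_centre from where it was at the start of the episode above 0.025 m).
It fails at once if the jar, mug or scoop is shifted more than 30 mm or tipped (distance of any of jar, mug, scoop from where it was at the start of the episode above 0.03 m or angle between any of jar, mug, scoop's own z axis and vertical above 0.4 rad).
It also fails if it takes over 72 s, if anything falls off the work surface, if the arm or the gripper's body presses on something with over 40 N, if the wrist force passes 120 N, or if a joint passes its speed limit or range.

## Working session

There is one attempt and no reset: what is moved stays moved. The work goes in short steps, Python scripts to look and compute and a tool call to move; the robot and the scene stay as the last step left them, time stands still between calls to the robot, and variables do not carry over. Pictures are saved under pics/ and viewed, about 8 in all and at most 12, crops included, and the job is handed in when it is done.

Besides the shell and the picture viewer there is one more tool, called after ">>>" by a JSON object that holds its "method" and its "body". arm_command: Moves the arm, as the interface text tells. Its arguments: {"type":"object","properties":{"commands":{"type":"array"}},"required":["commands"]}

```bash
ls; mkdir -p pics; python3 - <<'E'
from plant import *
import cv2,numpy as np
print(get_obs())
for n in("scene","top"):
    s=snapshot(n);np.save(f"pics/{n}0.npy",s,allow_pickle=True);cv2.imwrite(f"pics/{n}0.png",s["frame"]);print(n,s["fov_y"],s["cx"],s["cy"],s["dist"],s["world_to_cam"])
a=[cv2.imread(f"pics/{n}0.png") for n in("scene","top")]
E
```

```text
pics
{'clock': 0.0, 'joint_pos': array([ 8.22250972e+01,  2.05922832e+01,  6.33437387e-01, -2.11628416e-02,
       -7.01351247e+01, -1.65048592e+01]), 'qvel': array([-0.04234117, -0.03275939,  0.04204903, -0.01994946,  0.0706954 ,
        0.00571302]), 'tau': array([-1.28293336e-04, -5.82719064e+01,  2.93063235e+01,  6.99720696e+00,
        7.16366252e-03, -1.52031243e-04]), 'tool_pos': array([0.27739372, 0.61482891, 0.22560728]), 'orientation': array([   4.55302177,   89.90394598, -109.73394779]), 'force': array([-0.85386966, -0.45777403, -0.20300254]), 'moment': array([ 0.00913058, -0.02830765, -0.00957052]), 'opening': 0.08737365301244175}
scene 55.68209459301757 258.9947444745962 189.59980009504912 [-0.08904734  0.          0.          0.          0.        ] [[ 0.46084571  0.88747642  0.00261475 -0.27019365]
 [-0.62069441  0.32020345  0.71568722  0.26099154]
 [ 0.63431828 -0.33144435  0.69841604 -1.36262869]
 [ 0.          0.          0.          1.        ]]
top 47.56873749842341 248.91190025096094 194.07855145497444 [-0.16972285  0.          0.          0.          0.        ] [[ 0.00333769 -0.99990571 -0.01332042  0.00634144]
 [ 0.98763709  0.00120852  0.15675304 -0.57371455]
 [-0.15672216 -0.01367894  0.987548   -1.02571727]
 [ 0.          0.          0.          1.        ]]
```

View pics/scene0.png

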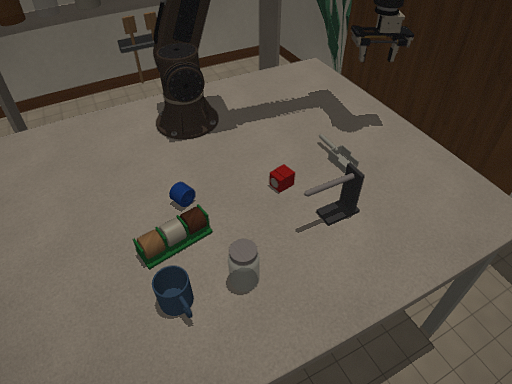

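View pics/top0.png

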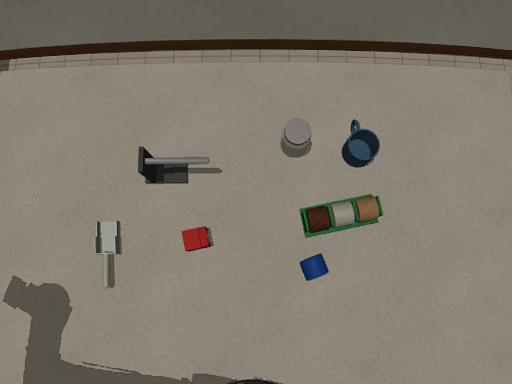

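Top view: the walnut roller is at (318,219), white at (343,213), beech at (368,208). The blue look-alike at (314,267) is outside the rack. The rod runs from (145,160) to (208,160), and the cap is at (197,238) with its white disc on the right. The dark brown roller in the rack is the walnut one, and the blue one stays where it is.

```bash
cat > h.py <<'E'
from plant import *
import cv2,numpy as np
from scipy.spatial.transform import Rotation as Ro
def K(s):
    f=192/np.tan(np.radians(s["fov_y"])/2);return np.array([[f,0,s["cx"]],[0,f,s["cy"]],[0,0,1.]])
def plane(s,px,z):
    p=cv2.undistortPoints(np.array(px,float).reshape(-1,1,2),K(s),np.array(s["dist"]))[:,0]
    W=np.array(s["world_to_cam"]);R=W[:3,:3];c=-R.T@W[:3,3]
    d=np.c_[p[:,0],-p[:,1],-np.ones(len(p))]@R
    return c+d*((z-c[2])/d[:,2:])
def proj(s,P):
    W=np.array(s["world_to_cam"]);q=np.atleast_2d(P)@W[:3,:3].T+W[:3,3]
    return cv2.projectPoints((q*[1,-1,-1]).reshape(-1,1,3),np.zeros(3),np.zeros(3),K(s),np.array(s["dist"]))[0][:,0]
def big(m):
    n,l,st,c=cv2.connectedComponentsWithStats(m.astype(np.uint8));i=1+np.argmax(st[1:,4]);return (l==i).astype(np.uint8),c[i],st[i]
def pose(o=None):
    o=o or get_obs();return np.array(o["tool_pos"]),Ro.from_euler("xyz",o["orientation"],degrees=True).as_matrix()
def rel(target,jaw=None):
    """shift in tool axes (mm) and turn about tool x (deg) to TCP target, jaw line angle (deg, mod 180)"""
    p,R=pose();v=R.T@(np.array(target)-p)*1000;t=None
    a=np.degrees(np.arctan2(R[1,2],R[0,2]))
    if jaw is not None: t=-((jaw-a+90)%180-90)
    print("tcp",p.round(4),"tilt",R[:,0].round(4),"jaw",round(a,2),"shift",v.round(1),"turn",t)
    return v,t
E
cat > m.py <<'E'
from h import *
def load(n): return np.load(f"pics/{n}0.npy",allow_pickle=True).item()
s=load("top");f=s["frame"];hsv=cv2.cvtColor(f,cv2.COLOR_BGR2HSV);H,S,V=[hsv[...,i].astype(int) for i in range(3)]
def rect(m,z,n):
    m,c,st=big(m);b=cv2.boxPoints(cv2.minAreaRect(cv2.findContours(m,0,1)[0][0].reshape(-1,1,2)));P=plane(s,b,z)[:,:2]
    e=P[1]-P[0],P[2]-P[1];e=max(e,key=np.linalg.norm)
    print(n,st,"ctr",plane(s,[c],z)[0].round(4),"rect",P.mean(0).round(4),"sides",np.linalg.norm(P[1]-P[0]).round(4),np.linalg.norm(P[2]-P[1]).round(4),"ang",np.degrees(np.arctan2(e[1],e[0])).round(1))
Y,X=np.mgrid[:384,:512]
win=lambda a,b,c,d:(X>=a)&(X<b)&(Y>=c)&(Y<d)
rect((H>50)&(H<75)&(S>120)&(V>60),.03,"green")
rect(((H<8)|(H>172))&(S>170)&(V>130),.05,"capTop")
rect(((H<8)|(H>172))&(S>150)&win(170,225,220,260),.03,"capAll")
rect(win(303,333,203,234)&(V<85)&(H<20),.045,"walnut")
rect(win(355,384,190,224)&(H<20)&(S>80)&(V>100),.045,"beech")
for x in (158,170,182,194,202):
    col=V[148:172,x];print(x,col.tolist())
rect(win(135,216,150,170)&(V>125)&(S<25)&(X>146),.13,"rod")
print(f[160,180],f[175,230],f[135,297],f[219,318],f[208,368])
print("jar",plane(s,[[297,131]],.12),"mug",plane(s,[[362,146]],.085),"scoop",plane(s,[[108,240]],.02))
u=f[140:290,130:390];cv2.imwrite("pics/topcrop.png",cv2.resize(u,None,fx=3,fy=3,interpolation=cv2.INTER_CUBIC))
E
python3 m.py
```

```text
green [300 202  78  35 391] ctr [ 0.5056 -0.1955  0.03  ] rect [ 0.5231 -0.216 ] sides 0.1869 0.0722 ang -78.2
capTop [182 227  26  24 429] ctr [0.4644 0.1394 0.05  ] rect [0.4647 0.1392] sides 0.0575 0.0466 ang -77.6
capAll [182 227  29  24 512] ctr [0.4647 0.1398 0.03  ] rect [0.465  0.1397] sides 0.0634 0.0518 ang -76.7
walnut [306 206  24  26 483] ctr [ 0.5133 -0.1612  0.045 ] rect [ 0.5133 -0.1617] sides 0.0528 0.0565 ang -169.1
beech [357 198  22  21 344] ctr [ 0.5388 -0.2864  0.045 ] rect [ 0.5388 -0.2866] sides 0.0495 0.0467 ang -78.9
158 [149, 148, 146, 145, 145, 145, 144, 143, 147, 128, 100, 123, 140, 122, 104, 87, 36, 29, 29, 31, 31, 31, 31, 29]
170 [142, 148, 148, 142, 145, 144, 142, 141, 144, 126, 101, 119, 133, 121, 104, 85, 54, 59, 59, 55, 29, 30, 29, 31]
182 [140, 140, 141, 141, 142, 144, 146, 145, 138, 119, 101, 118, 130, 123, 104, 85, 54, 62, 55, 29, 30, 31, 33, 30]
194 [140, 141, 143, 142, 141, 142, 141, 143, 136, 97, 103, 117, 126, 120, 101, 90, 114, 144, 143, 129, 84, 87, 88, 85]
202 [140, 140, 139, 139, 140, 140, 141, 142, 134, 103, 104, 118, 122, 118, 100, 102, 129, 143, 144, 132, 84, 85, 86, 88]
rod [147 159  51   2  56] ctr [0.64   0.1893 0.13  ] rect [0.641  0.1849] sides 0.1172 0.0024 ang -90.3
[118 124 130] [120 133 140] [117 122 128] [22 35 62] [ 64  97 126]
jar [[ 0.71198291 -0.10583212  0.12      ]] mug [[ 0.68622408 -0.26778911  0.085     ]] scoop [[0.45927686 0.36524788 0.02      ]]
```

View pics/topcrop.png

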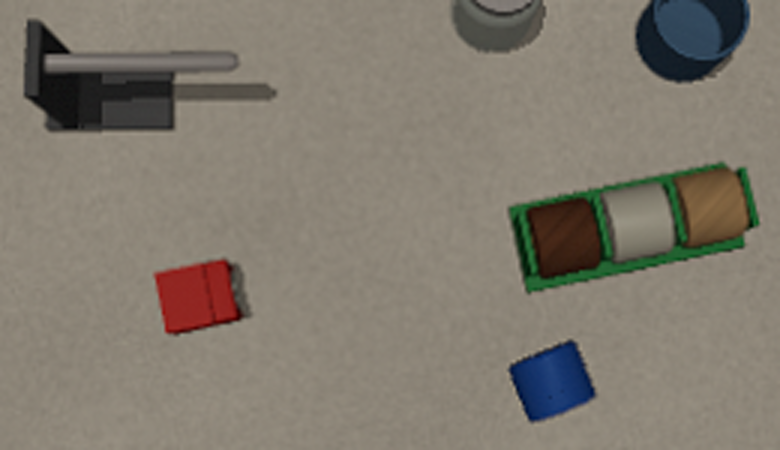

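```bash
python3 - <<'E'
from h import *
rel([.513,-.161,.20],11.5)
print(pose()[1].round(3))
E
```

```text
tcp [0.2774 0.6149 0.2257] tilt [-5.0e-04 -1.4e-03 -1.0e+00] jaw -114.29 shift [ 26.7 533.9 610.3] turn 54.213614066798414
[[-0.     0.912 -0.411]
 [-0.001 -0.411 -0.912]
 [-1.     0.     0.001]]
```

>>> {"method": "arm_command", "body": {"commands": [0,40,46,0,100,0,40,46,0,100,0,40,46,0,100,0,40,46,0,100,0,40,46,0,100]}}

```text
clock: 0.72
tool_pos: [0.3652, 0.3177, 0.2226]
orientation: [8.2, 89.6, -105.8]
force: [2.1, -0.0, 0.3]
opening: 0.0876
```

>>> {"method": "arm_command", "body": {"commands": [0,40,46,0,100,0,40,46,0,100,0,40,46,0,100,0,40,46,0,100,0,40,46,0,100]}}

```text
clock: 1.35
tool_pos: [0.4541, 0.0183, 0.2248]
orientation: [18.7, 89.7, -95.2]
force: [1.6, 0.8, 1.0]
opening: 0.0875
```

>>> {"method": "arm_command", "body": {"commands": [0,0,0,10.5,100,0,0,0,10.5,100,0,0,0,10.5,100,0,0,0,10.5,100,0,0,0,10.5,100]}}

```text
clock: 1.98
tool_pos: [0.4532, 0.0118, 0.2233]
orientation: [47.8, 89.6, -119.9]
force: [-0.8, -0.2, 0.5]
opening: 0.0874
```

```bash
python3 - <<'E'
from h import *
rel([.513,-.161,.20],11.5); print(get_obs()["joint_pos"].round(1))
E
```

```text
tcp [0.4532 0.0118 0.2233] tilt [-0.0038 -0.0066 -1.    ] jaw -167.69 shift [ 24.3 181.4 -21.7] turn 0.8087659505439433
[ 26.7  -0.6 -26.1   0.3 -64.8 -14.5]
```

>>> {"method": "arm_command", "body": {"commands": [0,59,-7,0.8,100,0,59,-7,0,100,6,59,-7,0,100,6,5,-1,0,100,0,0,0,0,100]}}

```text
clock: 2.6
tool_pos: [0.5128, -0.1656, 0.2108]
orientation: [38.3, 89.6, -130.3]
force: [-0.1, -0.3, -0.3]
opening: 0.0874
```

```bash
python3 - <<'E'
from h import *
rel([.513,-.161,.20],11.5)
s=snapshot("wrist");np.save("pics/w1.npy",s,allow_pickle=True)
P,R=pose();W=s["world_to_cam"];print("cam",-W[:3,:3].T@W[:3,3],s["fov_y"])
cv2.imwrite("pics/w1.png",s["frame"])
E
```

```text
tcp [ 0.5128 -0.1656  0.2108] tilt [-0.0048 -0.0057 -1.    ] jaw -168.58 shift [10.8 -4.5 -1.1] turn -0.0780469934085204
cam [ 0.5308478  -0.2463038   0.36852467] 70.62674152864199
```

View pics/w1.png

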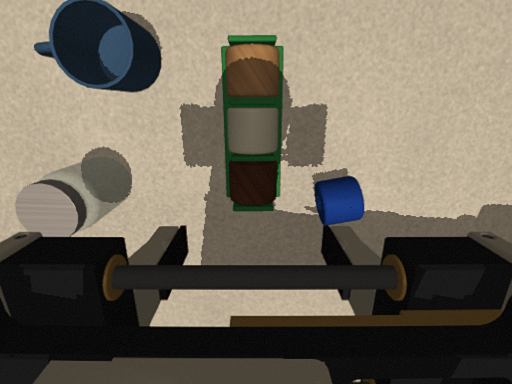

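```bash
cat > m2.py <<'E'
from h import *
s=np.load("pics/w1.npy",allow_pickle=True).item();f=s["frame"];hsv=cv2.cvtColor(f,cv2.COLOR_BGR2HSV).astype(int);H,S,V=[hsv[...,i] for i in range(3)]
C=[]
for n,(r0,r1),m in(("wal",(158,212),(H<20)&(S>110)),("white",(105,158),(S<95)&(H<40)),("beech",(40,100),(H<20)&(S>105))):
    mm=np.zeros_like(m);mm[r0:r1,222:285]=m[r0:r1,222:285];mm,c,st=big(mm)
    rows=[r for r in range(r0,r1) if mm[r].sum()>40]
    L=[np.nonzero(mm[r])[0].min()-.0 for r in rows];Rr=[np.nonzero(mm[r])[0].max()+1 for r in rows]
    mid=np.median(np.add(L,Rr)/2);P=plane(s,[[mid,(rows[0]+rows[-1])/2]],.045)[0];E=plane(s,[[np.median(L),np.mean(rows)],[np.median(Rr),np.mean(rows)]],.045)
    print(n,rows[0],rows[-1],np.median(L),np.median(Rr),P.round(4),"w",np.linalg.norm(E[1]-E[0]).round(4),"ymid",plane(s,[[mid,rows[0]],[mid,rows[-1]]],.06).round(4)[:,:2].tolist());C.append(P)
d=C[0]-C[2];print("rack y dir",np.degrees(np.arctan2(d[1],d[0])).round(2),np.linalg.norm(d))
E
python3 m2.py
```

```text
wal 162 199 230.0 276.0 [ 0.5129 -0.1581  0.045 ] w 0.057 ymid [[0.5181, -0.1839], [0.5092, -0.1394]]
white 108 151 228.0 278.0 [ 0.525  -0.2187  0.045 ] w 0.0585 ymid [[0.5298, -0.2426], [0.5206, -0.1964]]
beech 46 96 226.0 279.0 [ 0.538  -0.2806  0.045 ] w 0.0584 ymid [[0.5423, -0.3023], [0.5328, -0.2546]]
rack y dir 101.58 0.12510425944296316
```

```bash
python3 - <<'E'
from h import *
rel([.5132,-.159,.021],11.6)
E
```

```text
tcp [ 0.513  -0.1652  0.2112] tilt [-0.0043 -0.0059 -1.    ] jaw -168.53 shift [190.2  -7.   -2.5] turn -0.12639186620617693
```

>>> {"method": "arm_command", "body": {"commands": [30,-7,-2,0,100,40,0,0,0,100,40,0,0,0,100,30,0,0,0,100,10,0,0,0,100]}}

```text
clock: 3.28
tool_pos: [0.5152, -0.1522, 0.0619]
orientation: [115.3, 89.6, -52.7]
force: [0.2, 0.6, 0.7]
opening: 0.0875
```

```bash
python3 - <<'E'
from h import *
rel([.5132,-.159,.021],11.6)
E
```

```text
tcp [ 0.5152 -0.1522  0.0619] tilt [ 0.0042 -0.0055 -1.    ] jaw -167.99 shift [40.9  6.   3.5] turn 0.4074406945811688
```

>>> {"method": "arm_command", "body": {"commands": [10,6,3.5,0.4,100,15,0,0,0,100,12,0,0,0,100,4,0,0,0,100,0,0,0,0,100]}}

```text
clock: 3.9
tool_pos: [0.5149, -0.1584, 0.0208]
orientation: [132.7, 89.4, -35.6]
force: [0.7, 0.2, -0.3]
opening: 0.0879
```

```bash
python3 - <<'E'
from h import *
rel([.5132,-.159,.021],11.6)
E
```

```text
tcp [ 0.5149 -0.1584  0.0208] tilt [ 0.008  -0.0057 -1.    ] jaw -168.29 shift [-0.2  0.2  1.8] turn 0.1090322347693018
```

>>> {"method": "arm_command", "body": {"commands": [0,0,1.8,0,0,0,0,0,0,0,0,0,0,0,0,0,0,0,0,0,0,0,0,0,0]}}

```text
clock: 4.53
tool_pos: [0.5136, -0.1588, 0.0218]
orientation: [138.3, 89.4, -30.0]
force: [0.6, -0.1, -2.0]
opening: 0.0595
```

>>> {"method": "arm_command", "body": {"commands": [-8,0,0,0,0,-20,0,0,0,0,-30,0,0,0,0,-35,0,0,0,0,-35,0,0,0,0]}}

```text
clock: 5.15
tool_pos: [0.5101, -0.158, 0.1522]
orientation: [106.3, 89.6, -62.0]
force: [0.2, -0.3, -0.8]
opening: 0.0596
```

```bash
python3 - <<'E'
from h import *
rel([.5132,-.159,.021],11.6);o=get_obs();print(o["opening"],o["force"])
s=snapshot("wrist");np.save("pics/w2.npy",s,allow_pickle=True);cv2.imwrite("pics/w2.png",s["frame"])
t=snapshot("top");np.save("pics/t2.npy",t,allow_pickle=True);cv2.imwrite("pics/t2.png",t["frame"])
# rod refine from initial top picture: edges by gradient of V, tip from profile along axis
t=np.load("pics/top0.npy",allow_pickle=True).item();g=cv2.cvtColor(t["frame"],cv2.COLOR_BGR2GRAY).astype(float)
up=[]
for x in range(155,206,4): 
    c=g[150:172,x-2:x+3].mean(1); i=np.argmax(-np.diff(c[:11])); up.append((x,150+i,c[5:18].astype(int).tolist()))
for u in up: print(u)
print(g[157:164,196:222].mean(0).astype(int)); print(g[157:164,138:156].mean(0).astype(int))
print(plane(t,[[150,160.2],[205,160.2],[209,160.2],[145,160.2]],.13))
E
```

```text
tcp [ 0.5101 -0.158   0.1522] tilt [ 0.003  -0.0056 -1.    ] jaw -168.32 shift [131.3   0.8  -2.6] turn 0.08211304054776747
0.05958931351154658 [ 0.20893403 -0.3278428  -0.76872803]
(155, np.int64(156), [136, 135, 108, 97, 119, 136, 117, 99, 83, 31, 19, 20, 21])
(159, np.int64(157), [137, 139, 119, 96, 117, 134, 117, 99, 82, 36, 27, 27, 30])
(163, np.int64(157), [137, 139, 119, 96, 116, 131, 116, 99, 82, 43, 39, 39, 39])
(167, np.int64(157), [136, 136, 117, 96, 115, 129, 116, 99, 81, 52, 57, 57, 54])
(171, np.int64(157), [136, 135, 117, 96, 114, 127, 116, 99, 81, 51, 58, 56, 44])
(175, np.int64(157), [134, 133, 116, 96, 113, 126, 118, 99, 80, 53, 59, 54, 29])
(179, np.int64(156), [135, 132, 114, 96, 112, 125, 118, 100, 81, 53, 59, 53, 27])
(183, np.int64(156), [135, 130, 113, 96, 112, 124, 117, 99, 80, 53, 60, 54, 29])
(187, np.int64(156), [133, 128, 97, 98, 112, 123, 117, 99, 81, 67, 79, 81, 73])
(191, np.int64(156), [136, 129, 90, 99, 112, 122, 116, 97, 87, 109, 137, 135, 123])
(195, np.int64(156), [134, 126, 94, 99, 112, 121, 114, 96, 89, 113, 136, 134, 123])
(199, np.int64(156), [134, 126, 97, 99, 112, 119, 113, 96, 95, 122, 135, 135, 123])
(203, np.int64(156), [135, 128, 99, 100, 112, 117, 112, 96, 96, 124, 136, 137, 124])
[104 105 105 105 105 105 105 105 105 104 102 102 101 118 133 134 133 134
 135 134 133 134 134 133 133 133]
[ 75  53  56  59  51  20  36  79  98  97  96  96  97  96  96 104 109 110]
[[0.63957115 0.23628573 0.13      ]
 [0.63900734 0.10772448 0.13      ]
 [0.63898443 0.09848605 0.13      ]
 [0.63964663 0.24816198 0.13      ]]
```

View pics/w2.png

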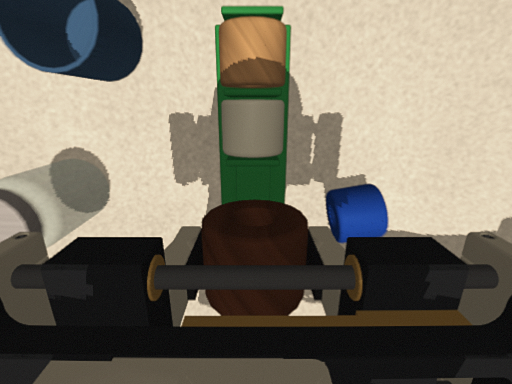

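The roller is gripped at (254,255), the opening is 59.6 mm, and its pocket below is empty. Next I cross-check the rod estimate in the scene view.

```bash
python3 - <<'E'
from h import *
s=np.load("pics/scene0.npy",allow_pickle=True).item();g=cv2.cvtColor(s["frame"],cv2.COLOR_BGR2GRAY).astype(float)
A=np.array([.6393,.2485,.13]);B=np.array([.6393,.0985,.13])
a,b=proj(s,[A,B]);print(a,b)
n=np.array([-(b-a)[1],(b-a)[0]]);n/=np.linalg.norm(n);
for t in(.3,.5,.7,.9):
    c=a+(b-a)*t;q=np.arange(-8,8.1,1);P=(c+np.outer(q,n)).astype(np.float32)
    print(t,cv2.remap(g.astype(np.float32),P[:,0].copy(),P[:,1].copy(),1).ravel().astype(int))
d=(b-a)/np.linalg.norm(b-a);q=np.arange(-8,8.1,1);P=(b+np.outer(q,d)).astype(np.float32);print("tip",cv2.remap(g.astype(np.float32),P[:,0].copy(),P[:,1].copy(),1).ravel().astype(int));print("n",n,"mm/px per n in x", (proj(s,A+[.01,0,0])-a)@n,(proj(s,A+[0,0,.01])-a)@n,(proj(s,A+[0,.01,0])-a)@d)
rel([.6393,.06,.111],0)
E
```

```text
[352.4213029  175.58730908] [304.29592256 194.13834879]
0.3 [ 97 119 123 118 120 111  51  77  89  97  97 100 111 119 116 116 116]
0.5 [116 115 116 119 122  98  54  75  90  95  98  96 118 121 118 117 117]
0.7 [119 121 120 119 119  82  60  75  89  95  96  98 114 118 118 118 118]
0.9 [116 119 119 117 121  77  59  76  91  96  97 103 116 117 117 116 119]
tip [ 88  88  89  90  91  91  87  62  65 101 116 117 117 116 116 116 116]
n [-0.35967616 -0.9330772 ] mm/px per n in x [-2.9879963] [2.40910149] [-3.21884407]
tcp [ 0.5129 -0.1583  0.1554] tilt [ 0.0106 -0.0063 -0.9999] jaw -168.27 shift [  44.4 -188.4 -167.7] turn 11.726222521530872
```

>>> {"method": "arm_command", "body": {"commands": [-4,-30,-27,0,0,0,-44,-40,0,0,0,-44,-40,0,0,0,-44,-40,0,0,0,-14,-12,6,0]}}

```text
clock: 5.88
tool_pos: [0.6348, 0.0509, 0.1607]
orientation: [150.7, 89.2, -24.0]
force: [0.6, -0.2, -1.2]
opening: 0.0597
```

>>> {"method": "arm_command", "body": {"commands": [0,0,0,6,0,0,0,0,0,0]}}

```text
clock: 6.12
tool_pos: [0.6347, 0.053, 0.1592]
orientation: [150.3, 89.3, -30.3]
force: [0.1, -0.6, -1.2]
opening: 0.0597
```

```bash
python3 - <<'E'
from h import *
rel([.639,.045,.1118],0.2)
E
```

```text
tcp [0.6347 0.053  0.1592] tilt [ 0.0099 -0.0058 -0.9999] jaw 179.34 shift [47.5  7.7 -3.9] turn -0.8645165827830965
```

>>> {"method": "arm_command", "body": {"commands": [15,8,-4,-0.8,0,20,0,0,0,0,10,0,0,0,0,2,0,0,0,0,0,0,0,0,0]}}

```text
clock: 6.75
tool_pos: [0.6385, 0.0414, 0.1088]
orientation: [142.5, 89.4, -36.9]
force: [0.4, 0.5, -1.2]
opening: 0.0596
```

```bash
python3 - <<'E'
from h import *
rel([.639,.045,.1118],0.2)
for n in("top","scene"):
    s=snapshot(n);cv2.imwrite(f"pics/{n}3.png",s["frame"]);np.save(f"pics/{n}3.npy",s,allow_pickle=True)
a=cv2.imread("pics/top3.png")[110:260,110:260];b=cv2.imread("pics/scene3.png")[110:260,230:380]
cv2.imwrite("pics/c3.png",cv2.resize(np.hstack([a,b]),None,fx=2.6,fy=2.6,interpolation=cv2.INTER_CUBIC))
E
```

```text
tcp [0.6385 0.0414 0.1088] tilt [ 0.0083 -0.0062 -0.9999] jaw -179.48 shift [-3.  -3.6 -0.6] turn 0.32328677129771677
```

View pics/c3.png

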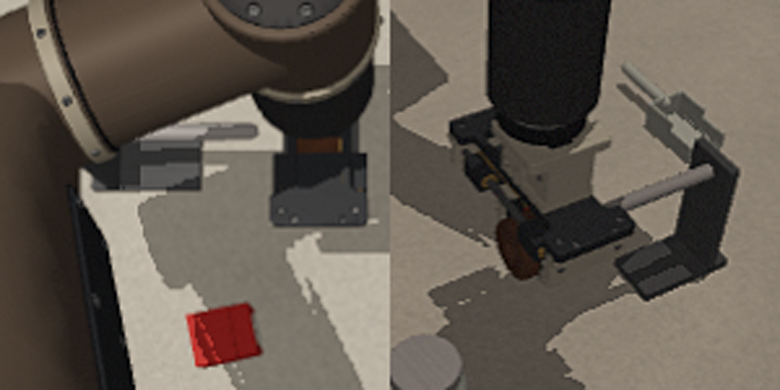

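The cameras see the roller at (518,250) in the crop, in line with the rod, but the arm covers most of it. I'll thread it on using force feedback.

>>> {"method": "arm_command", "body": {"commands": [-3,-8,-0.5,0.3,0,0,-12,0,0,0,0,-10,0,0,0,0,-10,0,0,0,0,-8,0,0,0]}}

```text
clock: 7.48
tool_pos: [0.6397, 0.0937, 0.1138]
orientation: [157.3, 89.3, -22.4]
force: [-0.1, -0.2, -1.5]
opening: 0.0594
```

```bash
python3 - <<'E'
from h import *
rel([.639,.2215,.1118],0.2);print(get_obs()["force"],get_obs()["moment"])
E
```

```text
tcp [0.6397 0.0937 0.1138] tilt [ 0.0118 -0.0049 -0.9999] jaw -179.75 shift [   1.4 -127.8    0.2] turn 0.0458195927159295
[-0.07797854 -0.16300769 -1.46405723] [ 0.08852062 -0.0209793   0.02077919]
```

>>> {"method": "arm_command", "body": {"commands": [1,-12,0,0,0,0,-14,0,0,0,0,-14,0,0,0,0,-14,0,0,0,0,-10,0,0,0]}}

```text
clock: 8.1
tool_pos: [0.6393, 0.1626, 0.1121]
orientation: [155.9, 89.3, -23.8]
force: [-0.6, 0.4, -1.6]
opening: 0.0597
```

```bash
python3 - <<'E'
from h import *
rel([.639,.2215,.1118],0.2);print(get_obs()["force"],get_obs()["moment"])
E
```

```text
tcp [0.6393 0.1626 0.1121] tilt [ 0.0114 -0.005  -0.9999] jaw -179.73 shift [  0.  -58.9   0. ] turn 0.07240026920771925
[-0.56414284  0.40267404 -1.63175361] [ 0.05387989  0.00372799 -0.02592926]
```

>>> {"method": "arm_command", "body": {"commands": [0,-14,0,0,0,0,-14,0,0,0,0,-12,0,0,0,0,-8,0,0,0,0,-4,0,0,0]}}

```text
clock: 8.72
tool_pos: [0.6389, 0.2188, 0.1117]
orientation: [155.1, 89.3, -24.5]
force: [0.1, -0.5, -1.1]
opening: 0.06
```

```bash
python3 - <<'E'
from h import *
rel([.639,.2215,.1118],0.2);print(get_obs()["force"],get_obs()["moment"])
E
```

```text
tcp [0.6389 0.2188 0.1117] tilt [ 0.0113 -0.0052 -0.9999] jaw -179.69 shift [-0.1 -2.7 -0.1] turn 0.10674825667808818
[ 0.09871057 -0.54715716 -1.09627176] [ 0.05980762 -0.00681779 -0.01433587]
```

Now seat it gently against the plate, lower 3 mm, release and withdraw upward.

>>> {"method": "arm_command", "body": {"commands": [0,-3,0,0,0,3,0,0,0,0,0,0,0,0,100,0,0,0,0,100,0,0,0,0,100]}}

```text
clock: 9.35
tool_pos: [0.6394, 0.2212, 0.109]
orientation: [156.7, 89.3, -23.0]
force: [0.6, 0.3, 0.2]
opening: 0.0837
```

>>> {"method": "arm_command", "body": {"commands": [0,0,0,0,100,-10,0,0,0,100,-25,0,0,0,100,-40,0,0,0,100,-50,0,0,0,100]}}

```text
clock: 9.98
tool_pos: [0.6362, 0.2206, 0.2349]
orientation: [122.4, 89.4, -57.4]
force: [2.2, 0.8, 0.6]
opening: 0.0875
```

```bash
python3 - <<'E'
from h import *
rel([.538,-.2815,.21],11.6);print(get_obs()["force"],get_obs()["moment"],get_obs()["joint_pos"])
s=snapshot("scene");cv2.imwrite("pics/s4.png",cv2.resize(s["frame"][130:280,130:400],None,fx=2.6,fy=2.6,interpolation=cv2.INTER_CUBIC))
E
```

```text
tcp [0.6362 0.2206 0.2349] tilt [ 0.0058 -0.0091 -0.9999] jaw -179.76 shift [ 28.9 501.5 100.4] turn -11.364213585445441
[2.167799   0.78620395 0.59585954] [ 0.18646539 -0.16839173 -0.01322444] [ 36.03514983  20.03965496   0.76045308   0.65122626 -70.75874016
 -36.01567576]
```

View pics/s4.png

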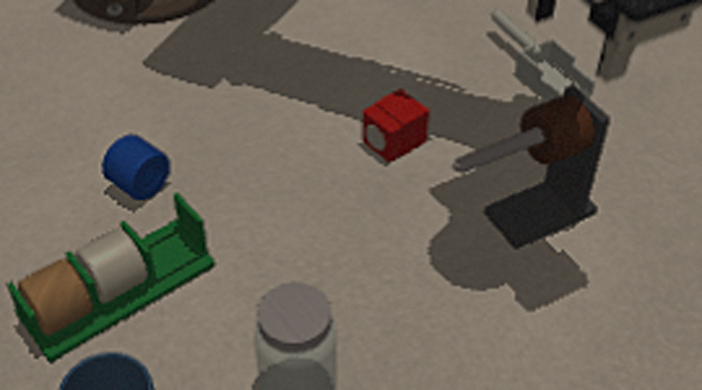

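The walnut roller is on the rod at (555,130) in the crop, against the plate. The rack is undisturbed. Next is the beech roller.

>>> {"method": "arm_command", "body": {"commands": [0,57,11,0,100,0,59,12,0,100,0,59,12,0,100,0,59,12,0,100,0,59,12,0,100]}}

```text
clock: 10.65
tool_pos: [0.5831, -0.0752, 0.2504]
orientation: [175.4, 88.4, -3.9]
force: [0.6, 0.2, -0.4]
opening: 0.0876
```

>>> {"method": "arm_command", "body": {"commands": [0,59,12,0,100,0,59,12,0,100,0,50,10,0,100,0,0,0,-10.5,100,0,0,0,-0.8,100]}}

```text
clock: 11.28
tool_pos: [0.5485, -0.2536, 0.2543]
orientation: [162.2, 88.1, -5.8]
force: [0.9, 0.6, -0.3]
opening: 0.0876
```

```bash
python3 - <<'E'
from h import *
rel([.538,-.2815,.021],11.6)
s=snapshot("wrist");np.save("pics/w5.npy",s,allow_pickle=True)
f=s["frame"];cv2.imwrite("pics/w5.png",f)
for z,P in((.04,[.538,-.2815,.04]),):print(proj(s,P))
E
```

```text
tcp [ 0.5485 -0.2536  0.2543] tilt [ 0.0334 -0.0034 -0.9994] jaw -168.06 shift [232.9  22.8  23.5] turn 0.3420518877128984
[[271.64615799 149.09661453]]
```

View pics/w5.png

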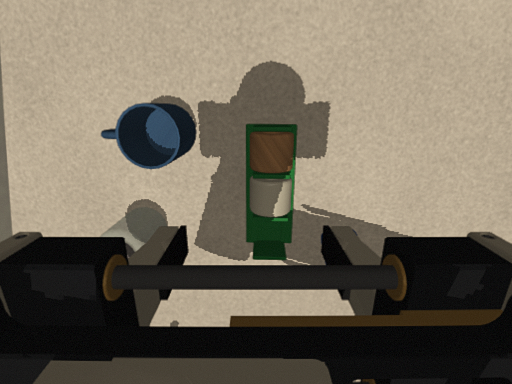

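Wrist view: the beech roller is at (271,151), where it was predicted, so the rack has not moved.

>>> {"method": "arm_command", "body": {"commands": [30,23,23,0.3,100,30,0,0,0,100,30,0,0,0,100,30,0,0,0,100,10,0,0,0,100]}}

```text
clock: 11.95
tool_pos: [0.5382, -0.2786, 0.124]
orientation: [162.0, 87.7, -7.1]
force: [0.1, -0.0, 0.8]
opening: 0.0877
```

```bash
python3 - <<'E'
from h import *
rel([.538,-.2815,.021],11.6)
E
```

```text
tcp [ 0.5382 -0.2786  0.124 ] tilt [ 0.0397 -0.0049 -0.9992] jaw -169.13 shift [102.9   1.5   4.7] turn -0.7276105493260729
```

>>> {"method": "arm_command", "body": {"commands": [25,2,5,-0.7,100,30,0,0,0,100,25,0,0,0,100,15,0,0,0,100,0,0,0,0,100]}}

```text
clock: 12.58
tool_pos: [0.5425, -0.2805, 0.0308]
orientation: [159.7, 87.3, -9.0]
force: [0.3, 0.6, 0.5]
opening: 0.0877
```

```bash
python3 - <<'E'
from h import *
rel([.539,-.2815,.021],11.6);print(get_obs()["force"])
E
```

```text
tcp [ 0.5425 -0.2805  0.0308] tilt [ 0.046  -0.0073 -0.9989] jaw -168.59 shift [9.7 0.1 4.1] turn -0.19256567584352524
[0.30314479 0.63940598 0.49055106]
```

>>> {"method": "arm_command", "body": {"commands": [5,0,4,0,100,5,0,0,0,100,0,0,0,0,100]}}

```text
clock: 12.95
tool_pos: [0.5406, -0.2817, 0.0227]
orientation: [159.3, 87.1, -9.4]
force: [0.3, -0.2, 0.5]
opening: 0.0876
```

>>> {"method": "arm_command", "body": {"commands": [0,0,0,0,0,0,0,0,0,0,0,0,0,0,0,0,0,0,0,0,0,0,0,0,0]}}

```text
clock: 13.58
tool_pos: [0.5409, -0.2819, 0.0235]
orientation: [159.1, 87.0, -9.5]
force: [-0.6, 0.5, 1.1]
opening: 0.0598
```

```bash
python3 - <<'E'
from h import *
rel([.539,-.2815,.021],11.6);print(get_obs()["force"],get_obs()["opening"])
E
```

```text
tcp [ 0.5409 -0.2819  0.0235] tilt [ 0.0509 -0.0085 -0.9987] jaw -168.6 shift [ 2.4 -0.8  1.9] turn -0.20120047627278836
[-0.6072869   0.47378569  1.07135002] 0.059805280649176465
```

>>> {"method": "arm_command", "body": {"commands": [-8,0,-0.4,0,0,-20,0,-1,0,0,-30,0,-1.5,0,0,-35,0,-1.8,0,0,-35,0,-1.8,0,0]}}

```text
clock: 14.2
tool_pos: [0.5387, -0.279, 0.1537]
orientation: [159.6, 87.4, -9.1]
force: [-0.1, 1.1, -0.6]
opening: 0.0598
```

```bash
python3 - <<'E'
from h import *
rel([.639,.045,.17],0.2);print(get_obs()["force"],get_obs()["opening"])
E
```

```text
tcp [ 0.5387 -0.279   0.1537] tilt [ 0.0446 -0.0071 -0.999 ] jaw -168.63 shift [ -14.1 -297.7 -162.7] turn 11.170671360899178
[-0.09924655  1.0539459  -0.57355323] 0.05984707474778594
```

>>> {"method": "arm_command", "body": {"commands": [-8,-30,-17,0,0,-4,-52,-28,0,0,0,-52,-28,0,0,0,-52,-28,0,0,0,-52,-28,0,0]}}

```text
clock: 14.82
tool_pos: [0.6213, -0.0171, 0.176]
orientation: [160.5, 86.8, -8.6]
force: [0.6, -1.3, -0.3]
opening: 0.0602
```

>>> {"method": "arm_command", "body": {"commands": [0,-45,-25,0,0,0,-5,-3,6,0,0,0,0,5,0,0,0,0,0,0]}}

```text
clock: 15.32
tool_pos: [0.6405, 0.0448, 0.1784]
orientation: [172.6, 86.7, -7.4]
force: [-0.2, -0.6, -1.0]
opening: 0.0597
```

```bash
python3 - <<'E'
from h import *
rel([.64,.045,.1135],0.2);print(get_obs()["force"],get_obs()["opening"])
E
```

```text
tcp [0.6405 0.0448 0.1784] tilt [ 0.0567 -0.0073 -0.9984] jaw -179.91 shift [64.8 -0.7  4.2] turn -0.11281257930318134
[-0.23159105 -0.62490985 -0.99746547] 0.059693080802365454
```

>>> {"method": "arm_command", "body": {"commands": [15,0,1,0,0,25,0,1.6,0,0,16,0,1,0,0,6,0,0.3,0,0,0,0,0,0,0]}}

```text
clock: 15.95
tool_pos: [0.6394, 0.0428, 0.113]
orientation: [172.1, 86.7, -7.6]
force: [0.8, -1.0, -0.4]
opening: 0.06
```

```bash
python3 - <<'E'
from h import *
rel([.64,.045,.1135],0.2);print(get_obs()["force"],get_obs()["opening"])
E
```

```text
tcp [0.6394 0.0428 0.113 ] tilt [ 0.0562 -0.0075 -0.9984] jaw -179.69 shift [-0.5 -2.2 -0.7] turn 0.1119955515048332
[ 0.75650875 -0.99705176 -0.35504807] 0.060023217541626345
```

>>> {"method": "arm_command", "body": {"commands": [0,-10,0,0,0,0,-12,0,0,0,0,-10,0,0,0,0,-10,0,0,0,0,-10,0,0,0]}}

```text
clock: 16.58
tool_pos: [0.6404, 0.0989, 0.1149]
orientation: [173.8, 86.5, -5.9]
force: [0.3, 0.1, -0.9]
opening: 0.0598
```

```bash
python3 - <<'E'
from h import *
rel([.64,.172,.1135],0.2);print(get_obs()["force"],get_obs()["opening"])
E
```

```text
tcp [0.6404 0.0989 0.1149] tilt [ 0.0599 -0.0061 -0.9982] jaw -179.67 shift [  0.9 -73.1   0.1] turn 0.13485162451644328
[ 0.33352456  0.11888168 -0.92177016] 0.059769097495614085
```

>>> {"method": "arm_command", "body": {"commands": [1,-13,0,0,0,0,-14,0,0,0,0,-14,0,0,0,0,-12,0,0,0,0,-10,0,0,0]}}

```text
clock: 17.2
tool_pos: [0.64, 0.1669, 0.1133]
orientation: [173.7, 86.6, -5.9]
force: [0.1, -0.1, 0.1]
opening: 0.0603
```

```bash
python3 - <<'E'
from h import *
rel([.64,.172,.1135],0.2);print(get_obs()["force"],get_obs()["opening"])
E
```

```text
tcp [0.64   0.1669 0.1133] tilt [ 0.0598 -0.0062 -0.9982] jaw -179.63 shift [-0.3 -5.1 -0. ] turn 0.16848169456852702
[ 0.13899967 -0.06754634  0.07900689] 0.060300621535993006
```

>>> {"method": "arm_command", "body": {"commands": [0,-5,0,0,0,0,-3,0,0,0,0,0,0,0,0]}}

```text
clock: 17.58
tool_pos: [0.6397, 0.1719, 0.1137]
orientation: [167.7, 86.6, -11.9]
force: [0.1, 0.2, -0.1]
opening: 0.0599
```

>>> {"method": "arm_command", "body": {"commands": [2.5,0,0,0,0,0,0,0,0,100,0,0,0,0,100,0,0,0,0,100,0,0,0,0,100]}}

```text
clock: 18.2
tool_pos: [0.6401, 0.1725, 0.1112]
orientation: [169.0, 86.6, -10.6]
force: [0.1, 0.2, -0.3]
opening: 0.0869
```

>>> {"method": "arm_command", "body": {"commands": [-10,0,-0.5,0,100,-25,0,-1,0,100,-40,0,-2,0,100,-40,0,-2,0,100,0,0,0,0,100]}}

```text
clock: 18.82
tool_pos: [0.6392, 0.1739, 0.2329]
orientation: [169.3, 86.5, -10.3]
force: [0.1, 0.2, -1.3]
opening: 0.0876
```

```bash
python3 - <<'E'
from h import *
rel([.4645,.1395,.2],12.8);print(get_obs()["force"],get_obs()["joint_pos"].round(1))
E
```

```text
tcp [0.6392 0.1739 0.2329] tilt [ 0.0602 -0.0109 -0.9981] jaw -179.62 shift [ 22.7  33.  176.6] turn -12.41509494457182
[ 0.13952314  0.19761734 -1.27263439] [ 33.5  17.2  -4.5   2.7 -65.8 -34.2]
```

>>> {"method": "arm_command", "body": {"commands": [0,8,45,0,100,0,10,58,0,100,0,10,58,0,100,8,5,16,-10.5,100,0,0,0,-2,100]}}

```text
clock: 19.45
tool_pos: [0.4582, 0.1381, 0.2142]
orientation: [158.1, 86.5, -8.9]
force: [1.0, -0.9, 0.5]
opening: 0.0878
```

>>> {"method": "arm_command", "body": {"commands": [0,0,0,0,100]}}

```text
clock: 19.58
tool_pos: [0.4589, 0.1385, 0.2148]
orientation: [158.7, 86.4, -8.3]
force: [0.1, 0.2, 0.2]
opening: 0.0876
```

```bash
python3 - <<'E'
from h import *
rel([.4645,.1395,.2],12.8)
for n in("wrist","scene"):
    s=snapshot(n);np.save(f"pics/{n}6.npy",s,allow_pickle=True)
    if n=="wrist":f=s["frame"]
    else: print(s["frame"].shape); g=s["frame"][130:250,270:390]
f=f.copy();g=cv2.resize(g,(384,384),interpolation=cv2.INTER_CUBIC)
cv2.imwrite("pics/c6.png",cv2.resize(np.hstack([f,g]),None,fx=.88,fy=.88))
E
```

```text
tcp [0.4589 0.1385 0.2148] tilt [ 0.0621 -0.0091 -0.998 ] jaw -167.0 shift [15.1 -0.1 -4.8] turn 0.1987583174475276
(384, 512, 3)
```

View pics/c6.png

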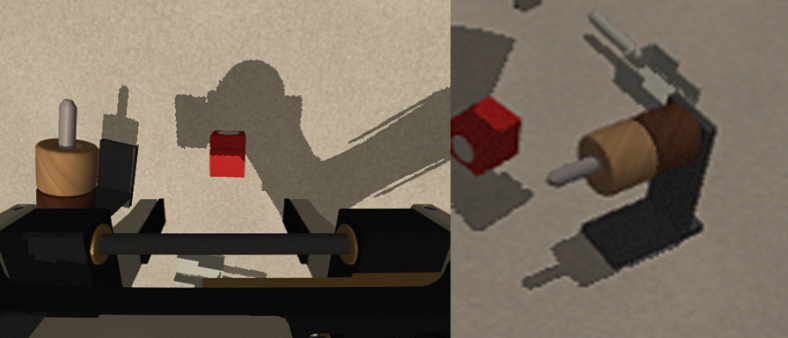

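Both rollers are on the rod. The cap is at about (227,155) in the wrist view and nearly square to the tool. I'll measure the cap's edges and the rod.

```bash
python3 - <<'E'
from h import *
s=np.load("pics/wrist6.npy",allow_pickle=True).item();f=s["frame"];hsv=cv2.cvtColor(f,cv2.COLOR_BGR2HSV).astype(int);H,S,V=[hsv[...,i] for i in range(3)]
m=((H<10)|(H>170))&(S>140)&(V>40);m[:,:200]=0;m[:,320:]=0;m[230:]=0
m,c,st=big(m);print(st)
for r in range(st[1],st[1]+st[3],4):
    x=np.nonzero(m[r])[0];print(r,x.min(),x.max()+1,V[r,x.min()+12:x.min()+28].mean().round(),end=" | ")
col=V[140:206,259];print("\n",col.tolist())
L=[];R=[]
for r in range(168,196):
    x=np.nonzero(m[r])[0];L.append((x.min()-.5,r));R.append((x.max()+.5,r))
l=plane(s,L,.05);q=plane(s,R,.05)
for e in(l,q):
    k=np.polyfit(e[:,1],e[:,0],1);print("dir angle",np.degrees(np.arctan2(1,k[0])),e[[0,-1]].round(4)[:,:2].tolist())
print("back edge",plane(s,[[259,st[1]+st[3]-.5]],.05),"front cand",plane(s,[[259,r] for r in(154,157,160)],.05).round(4)[:,:2].tolist())
# rod in this view
g=cv2.cvtColor(f,cv2.COLOR_BGR2GRAY)
for r in (125,140,150): print(r,g[r,55:100].tolist())
print("tipcol",g[104:125,76].tolist(),"pred",proj(s,[[.639,.0985,.13],[.639,.12,.13],[.639,.14,.13]]))
E
```

```text
[ 238  148   41   54 1972]
148 245 250 93.0 | 152 241 278 91.0 | 156 239 279 93.0 | 160 239 279 91.0 | 164 239 279 90.0 | 168 239 278 81.0 | 172 239 279 91.0 | 176 238 278 122.0 | 180 238 278 187.0 | 184 238 278 186.0 | 188 238 278 186.0 | 192 239 278 186.0 | 196 239 278 184.0 | 200 240 278 184.0 | 
 [97, 99, 101, 102, 100, 103, 105, 105, 87, 78, 79, 80, 99, 71, 85, 90, 92, 92, 92, 91, 94, 88, 91, 89, 87, 92, 92, 88, 81, 66, 80, 92, 92, 89, 87, 93, 174, 179, 188, 189, 187, 187, 185, 187, 188, 185, 187, 184, 186, 185, 186, 186, 185, 183, 187, 184, 185, 187, 183, 183, 186, 186, 185, 192, 196, 196]
dir angle 101.02011504928483 [[0.4905, 0.1342], [0.4833, 0.1681]]
dir angle 102.95014783086236 [[0.4443, 0.1229], [0.4358, 0.1562]]
back edge [[0.45626015 0.1701619  0.05      ]] front cand [[0.4701, 0.1116], [0.4692, 0.1151], [0.4684, 0.1187]]
125 [176, 180, 180, 179, 180, 183, 183, 180, 175, 180, 187, 168, 126, 119, 124, 131, 138, 142, 150, 154, 160, 159, 148, 136, 125, 113, 105, 94, 82, 55, 51, 52, 109, 188, 183, 177, 176, 178, 179, 179, 174, 171, 174, 177, 173]
140 [171, 174, 176, 179, 177, 176, 179, 188, 192, 185, 176, 146, 124, 123, 129, 132, 138, 144, 151, 154, 159, 152, 138, 126, 114, 104, 100, 85, 74, 59, 46, 75, 160, 177, 176, 181, 177, 174, 168, 169, 172, 173, 173, 175, 176]
150 [171, 171, 172, 175, 176, 173, 168, 172, 186, 187, 179, 139, 125, 127, 128, 132, 136, 143, 151, 157, 154, 147, 133, 122, 110, 102, 92, 82, 66, 50, 53, 115, 186, 183, 183, 179, 177, 179, 178, 177, 175, 175, 172, 170, 176]
tipcol [173, 177, 177, 177, 178, 177, 177, 178, 153, 85, 109, 128, 130, 136, 141, 144, 152, 157, 161, 163, 159] pred [[ 76.8068035  110.5680254 ]
 [ 75.9611451  134.10486319]
 [ 75.24533829 154.9913028 ]]
```

```bash
python3 - <<'E'
from h import *
rel([.465,.1405,.07],12.3);rel([.465,.1405,.012],12.3)
E
```

```text
tcp [0.459  0.1385 0.2145] tilt [ 0.0614 -0.0095 -0.9981] jaw -167.02 shift [144.5  -4.    2.1] turn 0.6778419040096537
tcp [0.459  0.1385 0.2145] tilt [ 0.0614 -0.0095 -0.9981] jaw -167.02 shift [202.4  -5.3   5.4] turn 0.6778419040096537
```

>>> {"method": "arm_command", "body": {"commands": [25,-4,2,0.6,100,35,0,0,0,100,40,0,0,0,100,30,0,0,0,100,10,0,0,0,100]}}

```text
clock: 20.3
tool_pos: [0.4704, 0.1428, 0.0714]
orientation: [160.5, 86.3, -7.8]
force: [0.4, 0.4, -0.4]
opening: 0.0875
```

```bash
python3 - <<'E'
from h import *
rel([.465,.1405,.012],12.3)
E
```

```text
tcp [0.4704 0.1428 0.0714] tilt [ 0.0638 -0.0088 -0.9979] jaw -168.28 shift [59.  -0.1  9.3] turn -0.5763735464423689
```

>>> {"method": "arm_command", "body": {"commands": [15,0,6,-0.5,100,20,0,1.5,0,100,14,0,1,0,100,6,0,0.5,0,100,0,0,0,0,100]}}

```text
clock: 20.92
tool_pos: [0.4693, 0.1425, 0.0159]
orientation: [160.6, 86.2, -7.5]
force: [0.6, -0.2, -0.5]
opening: 0.0877
```

```bash
python3 - <<'E'
from h import *
rel([.465,.1405,.012],12.3);print(get_obs()["force"])
E
```

```text
tcp [0.4693 0.1425 0.0159] tilt [ 0.066  -0.0086 -0.9978] jaw -168.03 shift [3.6 1.  4.9] turn -0.3289501904051235
[ 0.60498918 -0.20748212 -0.54040453]
```

>>> {"method": "arm_command", "body": {"commands": [2.5,1,5,-0.3,100,0,0,0,0,100]}}

```text
clock: 21.18
tool_pos: [0.4653, 0.1409, 0.014]
orientation: [161.4, 86.1, -6.4]
force: [0.2, -0.5, 0.0]
opening: 0.0876
```

>>> {"method": "arm_command", "body": {"commands": [0,0,0,0,0,0,0,0,0,0,0,0,0,0,0,0,0,0,0,0,0,0,0,0,0]}}

```text
clock: 21.8
tool_pos: [0.4656, 0.1412, 0.015]
orientation: [162.3, 86.0, -5.5]
force: [-1.9, 0.2, 3.2]
opening: 0.0515
```

```bash
python3 - <<'E'
from h import *
rel([.465,.1405,.012],12.3);print(get_obs()["force"],get_obs()["opening"])
E
```

```text
tcp [0.4656 0.1412 0.015 ] tilt [ 0.0686 -0.0065 -0.9976] jaw -167.72 shift [3.  0.5 0.9] turn -0.02321394341697669
[-1.89460098  0.18275745  3.22510422] 0.051484100004788785
```

>>> {"method": "arm_command", "body": {"commands": [-10,0,-0.7,0,0,-30,0,-2,0,0,-40,0,-2.8,0,0,-40,0,-2.8,0,0,-20,0,-1.4,0,0]}}

```text
clock: 22.42
tool_pos: [0.4641, 0.1432, 0.1598]
orientation: [159.7, 86.2, -8.0]
force: [0.4, -0.3, -1.0]
opening: 0.0514
```

```bash
python3 - <<'E'
from h import *
rel([.465,.04,.16],12.3);print(get_obs()["force"],get_obs()["opening"]);rel([.64,.038,.16],0.2)
E
```

```text
tcp [0.4641 0.1432 0.1598] tilt [ 0.0648 -0.0091 -0.9979] jaw -167.72 shift [  0.8 101.1  21. ] turn -0.0179332380436108
[ 0.41582861 -0.32534483 -0.95307161] 0.05142651936013534
tcp [0.4641 0.1432 0.1598] tilt [ 0.0648 -0.0091 -0.9979] jaw -167.72 shift [  12.2  140.  -149.3] turn 12.082066761956412
```

>>> {"method": "arm_command", "body": {"commands": [0,45,9,0,0,0,55,11,0,0,3,12,-50,0,0,5,13,-57,0,0,4,12,-57,0,0]}}

```text
clock: 23.05
tool_pos: [0.6364, 0.0381, 0.1684]
orientation: [165.7, 85.8, -1.9]
force: [0.2, 1.5, -1.1]
opening: 0.0514
```

>>> {"method": "arm_command", "body": {"commands": [0,0,0,6,0,0,0,0,6,0,0,0,0,0,0]}}

```text
clock: 23.42
tool_pos: [0.6395, 0.0371, 0.1668]
orientation: [177.0, 86.0, -2.9]
force: [0.3, 0.2, -1.2]
opening: 0.0511
```

```bash
python3 - <<'E'
from h import *
rel([.6395,.038,.119],0.2);print(get_obs()["force"],get_obs()["opening"])
s=snapshot("wrist");np.save("pics/wrist7.npy",s,allow_pickle=True)
t=snapshot("scene");np.save("pics/scene7.npy",t,allow_pickle=True)
cv2.imwrite("pics/c7.png",np.hstack([s["frame"][130:330,130:390],cv2.resize(t["frame"][130:250,250:406],(260,200))])[:,:].repeat(1,0))
E
```

```text
tcp [0.6395 0.0371 0.1668] tilt [ 0.0701 -0.0036 -0.9975] jaw -179.95 shift [47.7 -1.   3.3] turn -0.1513223427160142
[ 0.27058878  0.21606884 -1.19841282] 0.05107461785698798
```

View pics/c7.png

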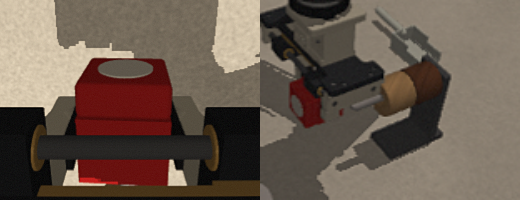

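Wrist view: the cap is held square, with its disc at about (255,199). Scene view: the disc faces -y, in front of the rod tip. I'll triangulate the disc centre to get the cap's axis.

```bash
cat > tri.py <<'E'
from h import *
def disc(s,box):
    x0,x1,y0,y1=box;h=cv2.cvtColor(s["frame"],cv2.COLOR_BGR2HSV).astype(int)[y0:y1,x0:x1]
    red=((h[...,0]<10)|(h[...,0]>170))&(h[...,1]>130)
    hull=np.zeros(red.shape,np.uint8);cv2.fillConvexPoly(hull,cv2.convexHull(np.argwhere(big(red)[0])[:,::-1].astype(np.int32)),1)
    m,c,st=big((hull>0)&(h[...,1]<110));print(st,c+[x0,y0]);return c+[x0,y0]
def ray(s,px):
    a=plane(s,[px],.3)[0];b=plane(s,[px],0.)[0];return a,(b-a)/np.linalg.norm(b-a)
w=np.load("pics/wrist7.npy",allow_pickle=True).item();t=np.load("pics/scene7.npy",allow_pickle=True).item()
r=[ray(w,disc(w,(200,310,180,235))),ray(t,disc(t,(262,292,175,210)))]
A=sum(np.eye(3)-np.outer(d,d) for a,d in r);b=sum((np.eye(3)-np.outer(d,d))@a for a,d in r);P=np.linalg.solve(A,b)
print("disc",P.round(4),"gaps",[np.linalg.norm(np.cross(P-a,d)).round(4) for a,d in r])
print(proj(w,P),proj(t,P))
E
python3 tri.py
```

```text
[ 28   9  55  19 827] [255.04111245 198.39903265]
[ 6 12  8 13 58] [271.9137931 193.0862069]
disc [0.6389 0.0062 0.1757] gaps [np.float64(0.0005), np.float64(0.0005)]
[[255.20380768 197.51043236]] [[272.11805012 192.98554222]]
```

>>> {"method": "arm_command", "body": {"commands": [15,0,1,-0.1,0,20,0,1.4,0,0,8,0,0.6,0,0,3,0,0.2,0,0,0,0,0,0,0]}}

```text
clock: 24.15
tool_pos: [0.6384, 0.0374, 0.1189]
orientation: [177.1, 85.9, -2.3]
force: [1.2, 0.1, -1.0]
opening: 0.0513
```

```bash
python3 - <<'E'
from h import *
rel([.6393,.0385,.120],0.2);print(get_obs()["force"],get_obs()["opening"])
E
```

```text
tcp [0.6384 0.0374 0.1189] tilt [ 0.0709 -0.0029 -0.9975] jaw -179.41 shift [-1.1 -1.1 -1. ] turn 0.38840464668237473
[ 1.22151899  0.05180661 -1.02750333] 0.05134005674850018
```

>>> {"method": "arm_command", "body": {"commands": [-1,-6,-1,0.4,0,0,-8,0,0,0,0,-8,0,0,0,0,-4,0,0,0,0,0,0,0,0]}}

```text
clock: 24.78
tool_pos: [0.6402, 0.0661, 0.1216]
orientation: [178.3, 85.8, -1.5]
force: [-0.1, 0.3, -0.0]
opening: 0.0515
```

```bash
python3 - <<'E'
from h import *
rel([.6393,.108,.120],0.2);print(get_obs()["force"],get_obs()["moment"],get_obs()["opening"])
E
```

```text
tcp [0.6402 0.0661 0.1216] tilt [ 0.0736 -0.0019 -0.9973] jaw -179.79 shift [  1.5 -41.9   0.9] turn 0.011136811142137049
[-0.14979113  0.25244897 -0.03240825] [ 0.09003904  0.22158416 -0.01223503] 0.05153746707435368
```

>>> {"method": "arm_command", "body": {"commands": [1.5,-4,1,0,0,0,-5,0,0,0,0,-5,0,0,0]}}

```text
clock: 25.15
tool_pos: [0.6391, 0.0805, 0.1198]
orientation: [178.2, 85.8, -1.6]
force: [-0.4, 0.8, -0.3]
opening: 0.0511
```

```bash
python3 - <<'E'
from h import *
rel([.6393,.1095,.120],0.2);print(get_obs()["force"],get_obs()["moment"],get_obs()["opening"])
E
```

```text
tcp [0.6391 0.0805 0.1198] tilt [ 0.0733 -0.002  -0.9973] jaw -179.83 shift [ -0.2 -29.   -0.3] turn -0.027190117762188493
[-0.39573474  0.811559   -0.34856326] [0.09998872 0.23155444 0.06966562] 0.05105211988844215
```

>>> {"method": "arm_command", "body": {"commands": [0,-6,0,0,0,0,-6,0,0,0,0,-6,0,0,0,0,-4,0,0,0,0,0,0,0,0]}}

```text
clock: 25.78
tool_pos: [0.6391, 0.1047, 0.1198]
orientation: [178.3, 85.8, -1.5]
force: [0.2, -0.6, -0.3]
opening: 0.0511
```

```bash
python3 - <<'E'
from h import *
rel([.6393,.1095,.120],0.2);print(get_obs()["force"],get_obs()["moment"],get_obs()["opening"])
E
```

```text
tcp [0.6391 0.1047 0.1198] tilt [ 0.0734 -0.002  -0.9973] jaw -179.79 shift [-0.2 -4.8 -0.2] turn 0.012955476050933612
[ 0.2304852  -0.61044777 -0.30620912] [ 0.1060163   0.20108047 -0.02924885] 0.05112053580682575
```

>>> {"method": "arm_command", "body": {"commands": [0,-4,0,0,0,0,-3,0,0,0,0,-3,0,0,0]}}

```text
clock: 26.15
tool_pos: [0.6389, 0.1119, 0.1197]
orientation: [174.6, 85.9, -5.2]
force: [5.3, -19.1, -2.5]
opening: 0.051
```

>>> {"method": "arm_command", "body": {"commands": [0,-3,0,0,0,0,0,0,0,0]}}

```text
clock: 26.4
tool_pos: [0.6389, 0.1109, 0.1196]
orientation: [170.4, 85.9, -9.5]
force: [0.2, 0.7, -1.6]
opening: 0.0508
```

The cap met the bottom of its socket with a 19 N reaction, so it is home. I'll release and withdraw.

>>> {"method": "arm_command", "body": {"commands": [1.5,0,0,0,0,0,0,0,0,100,0,0,0,0,100,0,0,0,0,100,0,0,0,0,100]}}

```text
clock: 27.02
tool_pos: [0.6394, 0.1121, 0.1186]
orientation: [171.6, 85.8, -8.3]
force: [-0.6, 0.2, 0.8]
opening: 0.0845
```

>>> {"method": "arm_command", "body": {"commands": [-10,0,-0.7,0,100,-20,0,-1.4,0,100,-40,0,-2.8,0,100,-50,0,-3.5,0,100,0,0,0,0,100]}}

```text
clock: 27.65
tool_pos: [0.6395, 0.1134, 0.2455]
orientation: [171.6, 85.8, -8.2]
force: [-0.2, -0.6, -0.5]
opening: 0.0875
```

>>> {"method": "arm_command", "body": {"commands": [0,0,50,0,100,0,0,60,0,100,0,0,60,0,100,0,0,20,0,100,0,0,0,0,100]}}

```text
clock: 28.28
tool_pos: [0.445, 0.1119, 0.2313]
orientation: [173.1, 85.7, -6.7]
force: [0.7, 0.2, -0.4]
opening: 0.0876
```

```bash
python3 - <<'E'
from h import *
o=get_obs();print(o["tool_pos"],o["force"],o["opening"])
t=snapshot("top");u=snapshot("scene")
np.save("pics/top8.npy",t,allow_pickle=True)
a=cv2.resize(t["frame"][120:240,120:400],None,fx=2.6,fy=2.4);b=cv2.resize(u["frame"][130:270,120:400],None,fx=2.6,fy=2.1)
cv2.imwrite("pics/c8.png",np.vstack([a,b]))
h=cv2.cvtColor(t["frame"],cv2.COLOR_BGR2HSV).astype(int);m=((h[...,0]<8)|(h[...,0]>172))&(h[...,1]>150);m[:, :140]=0;m[:,240:]=0
m,c,st=big(m);P=plane(t,[[st[0]-.5,c[1]],[st[0]+st[2]-.5,c[1]]],.155);print("cap",st,P)
E
```

```text
[0.44499639 0.11193326 0.23125496] [ 0.65590861  0.16167583 -0.38691979] 0.08760872708429193
cap [191 148  27  25 646] [[0.63368509 0.13752009 0.155     ]
 [0.63352075 0.07669071 0.155     ]]
```

View pics/c8.png

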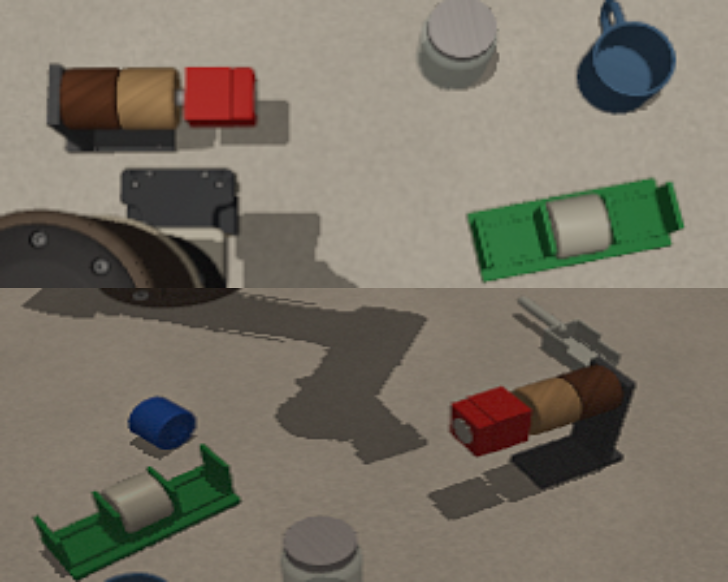

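Final view: walnut, beech and cap are in line on the rod. The cap's mouth is about 111 mm from the root, against 110 mm when fully home. The white roller is still in the rack and the gripper is clear.

```bash
python3 -c "
from plant import *
print(close_job())"
```

```text
the job is handed in; nothing more can be done
None
```

The job is handed in, at about 28 s on the robot's clock; no verdict was reported. The walnut roller is on the rod against the plate and the beech roller sits next to it. The red cap is fully home and released.

**Last checks**
- **Cap:** its mouth measures about 111 mm from the rod's root (110 mm is fully home), and the tip met the socket bottom with about 19 N.
- **Rollers:** in the final pictures both look in line on the rod, walnut at the plate and beech touching it. I did not measure their final positions; the pictures and the gripper positions at release are the evidence.
- **Everything else:** the white roller is still in its middle pocket, and the rack, jar, mug and blue look-alike look unmoved in the last pictures. The scoop was not in the last pictures.
- **Clearance:** the gripper is open and clear of everything.

**Disagreements, all small**
- The tool drifted to about 4° of tilt, mostly about the rod's axis, and the moves could not correct it.
- The rod tip's position from the top and wrist cameras differed by about 1.5 mm.
- The cap's height in the grip, measured by camera, differed by about 1 mm from what the grasp implied.

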